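# Set out inks and spatula for a two-colour print

## Task

Set up the bench for a two-colour screen print: stand each ink pot inside the dish of its own colour and size (large pots in the large dishes, small pots in the small ones), and lay the ink spatula on its painted outline, handle on handle and blade on blade. Keep the pots upright, set things down rather than dropping them, and leave everything resting flat.

Things in the scene. Friction and masses are not known exactly. Their poses are not given: they have to be found in the camera images.
- large_blue_pot_center (a point): large ink pot: closed upright cylinder, diameter 60 mm, height 54 mm, white with a blue band and a blue lid, about 170 g. Loose. The point is its centre, half-way up; z is its axis, up.
- large_yellow_pot_center (a point): large ink pot: closed upright cylinder, diameter 60 mm, height 54 mm, white with a yellow band and a yellow lid, about 170 g. Loose. The point is its centre, half-way up; z is its axis, up.
- small_blue_pot_center (a point): small ink pot: closed upright cylinder, diameter 40 mm, height 46 mm, white with a blue band and a blue lid, about 70 g. Loose. The point is its centre, half-way up; z is its axis, up.
- small_yellow_pot_center (a point): small ink pot: closed upright cylinder, diameter 40 mm, height 46 mm, white with a yellow band and a yellow lid, about 70 g. Loose. The point is its centre, half-way up; z is its axis, up.
- large_blue_dish: large blue dish, fixed to the table for the run: round, open, coloured rim and a black disc on its floor, inner diameter 84 mm, outer diameter 92 mm, floor 3 mm thick, rim 9 mm high over the table. Origin at the centre of its underside, on the table; z up.
- large_yellow_dish: large yellow dish, fixed to the table for the run: round, open, coloured rim and a black disc on its floor, inner diameter 84 mm, outer diameter 92 mm, floor 3 mm thick, rim 9 mm high over the table. Origin at the centre of its underside, on the table; z up.
- small_blue_dish: small blue dish, fixed to the table for the run: round, open, coloured rim and a black disc on its floor, inner diameter 60 mm, outer diameter 68 mm, floor 3 mm thick, rim 9 mm high over the table. Origin at the centre of its underside, on the table; z up.
- small_yellow_dish: small yellow dish, fixed to the table for the run: round, open, coloured rim and a black disc on its floor, inner diameter 60 mm, outer diameter 68 mm, floor 3 mm thick, rim 9 mm high over the table. Origin at the centre of its underside, on the table; z up.
- spatula_grip (a point): ink spatula lying flat, loose, about 90 g, 150 mm long along its x axis: wooden handle 85 mm long, 22 mm wide, 20 mm thick resting on the table, a brass collar, and a steel blade 28 mm wide, 2.5 mm thick, level with the handle's mid-height, reaching from 50 to 108 mm from this point in +x. The point is the centre of the handle (half-way up); +x points to the blade, z up.
- outline_grip (a point): the spatula's outline: grey board fixed to the table, 170 x 44 mm, 3 mm thick, painted with the spatula's silhouette (black handle, white blade). The point lies on the board's top face at the centre of the painted handle; +x points along the silhouette to the painted blade; z up.
Not all that is in view belongs to the job. What is shaped like the part that bears small_yellow_pot_center but pink is not meant.

How it is judged:
By the outcome, as a careful person would: the job done as asked, in the order asked, and still so for the second after the job is handed in, with the robot touching nothing.
It also fails if it takes over 134 s, if anything falls off the work surface, if the arm or the gripper's body presses on something with over 40 N, if the wrist force passes 120 N, or if a joint passes its speed limit or range.

## Robot

A 6-joint arm with a two-finger parallel gripper is mounted at the origin on the work surface. World frame = base frame: x ahead of the robot, y to its left, z up, the work surface at z = 0. Lengths are in m, angles in rad, forces in N, time in s.
With the tool pointing down it reaches from about 0.25 to 0.725 m from the base axis. Payload 4 kg.
Tool frame: the origin (TCP) lies between the finger pads; the fingertips stand 8 mm ahead of it and the grasp point (between the pads) lies 11 mm behind it (bot.tip_reach is the distance from the TCP to the fingertips, in m); z points along the fingers, y is the line along which they close (so a half turn about z gives the same grasp; the last joint's range is limited). The gripper opens to 85 mm and grips with 20 to 120 N. Pads are 22 mm wide; open, the fingers measure 114 mm over their backs; the gripper's body (76 mm by 85 mm) begins 54 mm behind the grasp point. The pads swing forward as they close: fully open they stand 13 mm farther back than shut.
Start: joints at [-1.158, 0.241, 0.005, 1.335, 0, 1.571], TCP at [0.201, -0.458, 0.239] pointing down, gripper open.
Joint ranges: [-2.72, 2.72], [-1.05, 1.87], [-1.09, 1.28], [-1.99, 2.15], [-1.42, 1.44], [-3.14, 3.14]. Speed limits (rad/s): [2.79, 2.79, 3.14, 3.14, 3.14, 3.14].

## Interface

Orientations are given as a unit quaternion [x, y, z, w].
In Python, from workcell import bot gives the robot as it stands.
- The arm moves only by the tool move_arm, never from a script. Its argument "deltas" is a list of rows, each a list of 7 numbers: the opening, from 0 (shut) to 1 (fully open), then the shift along the tool's x, y, z in mm, then the turn, a rotation vector about the tool's x, y, z in degrees. In form: [[gripper, tx, ty, tz, ax, ay, az], ...]. A call has 1 to 10 rows; each row shifts and turns the commanded pose from where the row before left it, along the tool's axes as they then stand; what a row does not reach is not made up. A row lasts 1/12 s, in which the tool goes at most 41.7 mm and 7.16 degrees, less where a joint would pass 70% of its speed; a pose out of reach is approached as far as the arm can. A call is refused whole if a number of a shift passes 41.7 or a number of a turn 7.16, either way. A call with a gripper value outside its range is refused whole. The fingers move at their own pace and stop on an object; the grip force is fixed at half the most. Time passes only in rows, so rows that do not move let the fingers close. It gives the time, the measured TCP pose, the force, the opening and the grip force at its end, in the units of the state.
- bot.get_obs(): the state, without advancing time (a new reading comes with each control period).
- bot.camera(name): name is "scene" or "top" or "wrist"; returns the picture (420x560x3 uint8, blue, green, red); there is no depth.
- bot.calibration(name): a dict with "K" (3x3 intrinsics, pixels), "dist_coeffs" ([k1, k2, p1, p2, k3] as OpenCV has them; the pictures are not rectified), "position" and "orientation" of the camera in the world. Camera axes: x right, y down, z forward; pixel columns grow to the right and rows downward; lengths in m; the calibration is good to about 2 mm. A picture is of the moment at which its call begins: read the wrist's pose just before it. calibration takes no time and is no camera call; for the wrist camera it gives the pose at the moment of the call.
- bot.job_done(): hands the job in; it is judged then, once.
Trained networks look in the newest picture that a camera, given by its name, has taken for a name from the list of things; names that differ only in an ending like _2 or _b are one class to them, and where a whole thing is asked for, a point or a joint stands for the part that bears it (a point fixed in the world has none). Each returns a list of dicts, best first, with "conf" (0 to 1); they miss things now and then, are a little off and sometimes report something else, mostly with a low value. They report only what shows in the picture. A call takes as long as a camera call. They do not tell look-alikes from the thing itself.
- bot.outline_of(query, camera): "pixels" (420x560 bool, what is visible of it) and "rect" ([left, top, width, height] in pixels, round what is visible of it).
The state is a dict: "clock": time; "joint_pos": joint angles; "joint_vel": joint speeds; "tau": joint torques, N m; "eef_pos": TCP position; "tool_rot": TCP orientation; "ft_force": force on the tool from outside, world axes, zero at the start; "ft_torque": the same for the moment, N m; "grip_width": finger opening in m; "grasp_force": force on a finger pad.
Only numpy, scipy, OpenCV 4.12 (cv2) and the standard library are available. Lean on these libraries where they do the work, as an engineer would, in place of code of your own. Each camera call takes 0.05 s, during which the arm holds its last target. There are 200 camera calls.

## Working session

There is one attempt and no reset: what is moved stays moved. The work goes in short steps, Python scripts to look and compute and a tool call to move; the robot and the scene stay as the last step left them, time stands still between calls to the robot, and variables do not carry over. Pictures are saved under pics/ and viewed, at most 14 in all, crops included, and the job is handed in when it is done.

Besides the shell and the picture viewer there is one more tool, called after "Request:" by a JSON object that holds its "op" and its "data". move_arm: Moves the arm, as the interface text tells. Its arguments: {"type":"object","properties":{"deltas":{"type":"array","items":{"type":"array","items":{"type":"number"}}}},"required":["deltas"]}

```bash
mkdir -p pics; ls; python3 - <<'E'
from workcell import bot
import cv2
o=bot.get_obs();print(o)
for n in ("scene","top"):
    cv2.imwrite(f"pics/{n}0.png",bot.camera(n));c=bot.calibration(n);print(n,c)
E
```

```text
pics
{'clock': 0.0, 'joint_pos': array([-1.15800550e+00,  2.41437696e-01,  3.71777150e-03,  1.33519421e+00,
        1.08364085e-05,  1.57077892e+00]), 'joint_vel': array([ 0.00111037,  0.00065408,  0.00014923,  0.00021682, -0.00084505,
       -0.00069273]), 'tau': array([ 9.34702693e-04, -3.72316504e+01,  2.52407956e+01,  1.68258289e-02,
       -3.39008864e-05, -5.90560902e-06]), 'eef_pos': array([ 0.20033924, -0.45743633,  0.23839813]), 'tool_rot': array([ 9.78773639e-01,  2.04941559e-01, -2.11692242e-04, -1.03754171e-03]), 'ft_force': array([ 0.07471642, -1.52534397, -0.48386963]), 'ft_torque': array([ 0.01433204,  0.0061318 , -0.04596841]), 'grasp_force': 0.0, 'grip_width': 0.08541116923735732}
scene {'K': array([[420.59043638,   0.        , 278.61007692],
       [  0.        , 420.59043638, 208.81620144],
       [  0.        ,   0.        ,   1.        ]]), 'dist_coeffs': array([-0.00066112,  0.        ,  0.        ,  0.        ,  0.        ]), 'position': array([ 1.32532579, -0.02249834,  0.66036424]), 'orientation': array([ 0.63741183,  0.62436463, -0.32506979, -0.31337614])}
top {'K': array([[445.40330514,   0.        , 283.45058797],
       [  0.        , 445.40330514, 203.65782982],
       [  0.        ,   0.        ,   1.        ]]), 'dist_coeffs': array([-0.11956408,  0.        ,  0.        ,  0.        ,  0.        ]), 'position': array([ 0.42514755, -0.02009628,  0.90406081]), 'orientation': array([ 0.7161206 , -0.69522797,  0.04405812, -0.04345394])}
```

View pics/top0.png

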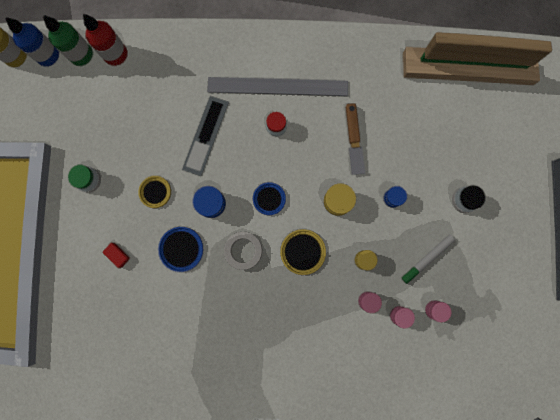

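View pics/scene0.png

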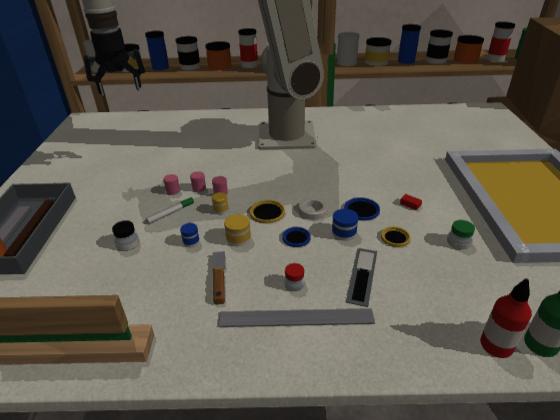

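```bash
cat > h.py <<'E'
import numpy as np, cv2
from scipy.spatial.transform import Rotation as R
from scipy.optimize import minimize
from workcell import bot
def cam(n):
    c=bot.calibration(n); return c["K"],c["dist_coeffs"],R.from_quat(c["orientation"]).as_matrix(),np.array(c["position"])
def proj(c,P):
    K,d,Rm,p=c; rv=cv2.Rodrigues(Rm.T)[0]; return cv2.projectPoints(np.float64(P).reshape(-1,3),rv,-Rm.T@p,K,d)[0][:,0]
def ray(c,uv,z):
    K,d,Rm,p=c; u=cv2.undistortPoints(np.float64(uv).reshape(-1,1,2),K,d)[:,0]
    v=np.c_[u,np.ones(len(u))]@Rm.T; return p+v*((z-p[2])/v[:,2])[:,None]
A=np.linspace(0,2*np.pi,48,endpoint=False)
def fitcyl(c,mask,r,z0,z1):
    """xy of an upright cylinder whose silhouette best fits the mask"""
    ys,xs=np.nonzero(mask); g=ray(c,[[xs.mean(),ys.mean()]],(z0+z1)/2)[0,:2]
    S=8; l,t,w,h=cv2.boundingRect(mask.astype(np.uint8)); l-=15;t-=15;w+=30;h+=30
    M=cv2.warpAffine(mask.astype(np.float32),np.float32([[S,0,-S*l],[0,S,-S*t]]),(w*S,h*S),flags=cv2.INTER_LINEAR)>.5
    def cost(q):
        P=np.r_[[[q[0]*.01+r*np.cos(a),q[1]*.01+r*np.sin(a),z] for z in(z0,z1) for a in A]]
        hull=cv2.convexHull(((proj(c,P)-[l,t])*S).astype(np.int32)); I=np.zeros(M.shape,np.uint8); cv2.fillConvexPoly(I,hull,1)
        return -(M&(I>0)).sum()/(M|(I>0)).sum()
    s=minimize(cost,g*100,method="Nelder-Mead",options=dict(initial_simplex=g*100+np.array([[0,0],[.5,0],[0,.5]])))
    return s.x/100,-s.fun
E
python3 - <<'E'
from h import *
print("tip",bot.tip_reach)
im=bot.camera("top");c=cam("top")
for s,r,h,rd in(("large",.03,.054,.046),("small",.02,.046,.034)):
  for k in("blue","yellow"):
    for n,rr,z in((f"{s}_{k}_pot_center",r,h),(f"{s}_{k}_dish",rd,.009)):
      for d in bot.outline_of(n,"top")[:3]:
        q,f=fitcyl(c,d["pixels"],rr,0,z); print(n,round(d["conf"],2),d["rect"],q.round(4),round(f,3))
for n in("spatula_grip","outline_grip"):
  for d in bot.outline_of(n,"top")[:3]: print(n,round(d["conf"],2),d["rect"],d["pixels"].sum())
  np.save(n+".npy",bot.outline_of(n,"top")[0]["pixels"])
x=cv2.resize(im[85:185,175:375],None,fx=4,fy=4,interpolation=cv2.INTER_CUBIC);cv2.imwrite("pics/sp.png",x)
E
```

```text
tip 0.008
large_blue_pot_center 0.81 [194.7, 185.5, 28.4, 29.6] [0.5331 0.1274] 0.883
large_blue_dish 0.81 [158.3, 226.9, 45.8, 46.8] [0.4381 0.1874] 0.925
large_yellow_pot_center 0.58 [321.4, 184.0, 36.6, 34.0] [ 0.546  -0.1293] 0.959
large_yellow_pot_center 0.16 [138.0, 171.7, 34.8, 35.3] [0.5501 0.2383] 0.856
large_yellow_dish 0.9 [279.8, 229.6, 47.6, 44.4] [ 0.4416 -0.0607] 0.968
small_blue_pot_center 0.84 [384.2, 187.4, 19.9, 22.2] [ 0.5559 -0.2417] 0.913
small_blue_dish 0.76 [254.6, 182.2, 28.6, 36.4] [0.5473 0.011 ] 0.907
small_yellow_pot_center 0.8 [391.7, 305.3, 27.6, 26.5] [ 0.3183 -0.2583] 0.915
small_yellow_pot_center 0.63 [353.4, 248.2, 26.0, 21.7] [ 0.4277 -0.1834] 0.934
small_yellow_pot_center 0.61 [424.4, 298.5, 24.8, 25.7] [ 0.3306 -0.3306] 0.908
small_yellow_dish 0.88 [137.1, 172.1, 33.7, 36.5] [0.555  0.2475] 0.971
small_yellow_dish 0.63 [343.3, 104.0, 23.0, 68.9] [ 0.6386 -0.1683] 0.317
small_yellow_dish 0.19 [253.9, 178.3, 30.1, 38.8] [0.5476 0.0112] 0.968
spatula_grip 0.94 [344.3, 102.3, 20.0, 73.0] 904
outline_grip 0.78 [180.9, 94.1, 47.3, 81.6] 1567
```

View pics/sp.png

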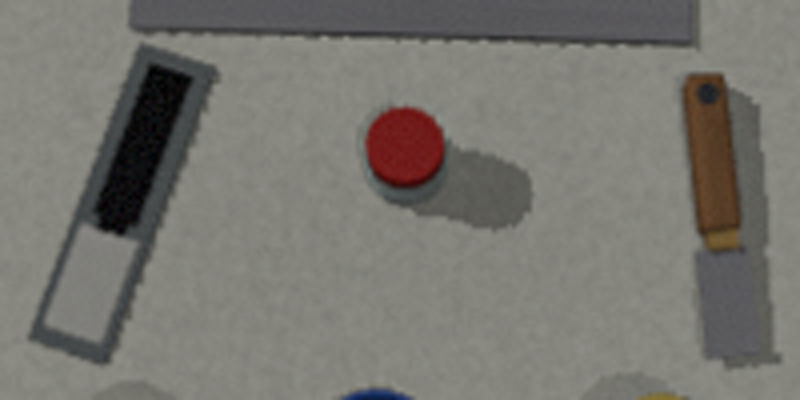

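Request:
{"op": "move_arm", "data": {"deltas": [[1,41,-5.4,0,0,0,0],[1,41,-5.4,0,0,0,0],[1,41,-5.4,0,0,0,0],[1,41,-5.4,0,0,0,0],[1,41,-5.4,0,0,0,0],[1,41,-5.4,0,0,0,0],[1,41,-5.4,0,0,0,0],[1,41,-5.4,0,0,0,0],[1,41,-5.4,0,0,0,0],[1,30,-5.4,0,0,0,0]]}}

```text
clock: 1.58
eef_pos: [0.5471, -0.2463, 0.2391]
tool_rot: [0.979, 0.206, 0.0, -0.0]
ft_force: [-0.2, -0.5, 0.6]
grip_width: 0.086
grasp_force: 0.0
```

Request:
{"op": "move_arm", "data": {"deltas": [[1,0,0,0,0,0,-7.1],[1,0,0,0,0,0,-7.1],[1,0,0,0,0,0,-7.1],[1,0,0,0,0,0,-7.1],[1,0,0,0,0,0,-7.1],[1,0,0,0,0,0,-7.1],[1,0,0,0,0,0,-7.1],[1,0,0,0,0,0,-7.1],[1,0,0,0,0,0,-7.1],[0.8,0,0,0,0,0,-2.3]]}}

```text
clock: 2.42
eef_pos: [0.5444, -0.2485, 0.2392]
tool_rot: [0.706, 0.708, -0.0, -0.0]
ft_force: [-0.1, -0.7, -0.2]
grip_width: 0.0756
grasp_force: 0.0
```

```bash
cat >> h.py <<'E'
SZ={"large_pot":(.03,0,.054),"small_pot":(.02,0,.046),"large_dish":(.046,0,.009),"small_dish":(.034,0,.009)}
def look(names,camn="wrist",save=None):
    c=cam(camn); im=bot.camera(camn)
    if save: cv2.imwrite(save,im)
    o=bot.get_obs(); T=R.from_quat(o["tool_rot"]); p=o["eef_pos"]; print("tcp",p.round(4),"yaw",T.as_euler("ZYX",degrees=True).round(2))
    for n in names:
        s,k,t=n.split("_")[:3]; q=n+"_center" if t=="pot" else n
        for d in bot.outline_of(q,camn)[:3]:
            if d["conf"]<.3: continue
            x,f=fitcyl(c,d["pixels"],*SZ[s+"_"+t]); dl=T.inv().apply(np.r_[x,p[2]]-p)*1000
            print(n,round(d["conf"],2),d["rect"],x.round(4),"iou",round(f,3),"tool mm",dl.round(1))
E
python3 -c "
from h import *
look(['small_blue_pot','large_yellow_pot'],save='pics/w1.png')"
```

```text
tcp [ 0.5444 -0.2484  0.2392] yaw [  90.06   -0.   -179.99]
small_blue_pot 0.86 [276.0, 160.1, 31.0, 37.7] [ 0.5543 -0.2424] iou 0.908 tool mm [ 6.1  9.9 -0. ]
large_yellow_pot 0.85 [250.8, 45.6, 59.3, 60.7] [ 0.5446 -0.1313] iou 0.962 tool mm [117.2   0.3   0. ]
```

View pics/w1.png

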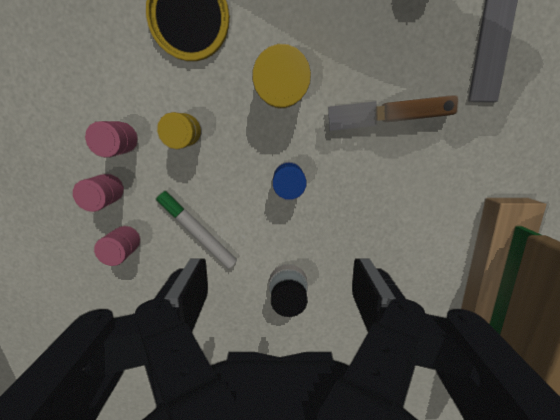

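Request:
{"op": "move_arm", "data": {"deltas": [[0.8,6.2,10.2,0,0,0,0],[0.8,0,0,35,0,0,0],[0.8,0,0,40,0,0,0],[0.8,0,0,40,0,0,0],[0.8,0,0,40,0,0,0],[0.8,0,0,35,0,0,0],[0.8,0,0,25,0,0,0],[0.8,0,0,0,0,0,0],[0,0,0,0,0,0,0],[0,0,0,0,0,0,0]]}}

```text
clock: 3.4
eef_pos: [0.5564, -0.2426, 0.026]
tool_rot: [0.708, 0.706, 0.001, 0.001]
ft_force: [-0.1, 0.8, -0.1]
grip_width: 0.0454
grasp_force: 0.0
```

Request:
{"op": "move_arm", "data": {"deltas": [[0,0,0,0,0,0,0],[0,0,0,0,0,0,0],[0,0,0,0,0,0,0],[0,0,0,0,0,0,0],[0,0,0,0,0,0,0]]}}

```text
clock: 3.82
eef_pos: [0.5566, -0.2431, 0.0269]
tool_rot: [0.708, 0.706, 0.001, 0.002]
ft_force: [0.3, -0.1, 6.7]
grip_width: 0.0382
grasp_force: 60.6
```

Request:
{"op": "move_arm", "data": {"deltas": [[0,0,0,-15,0,0,0],[0,0,0,-30,0,0,0],[0,0,0,-40,0,0,0],[0,0,0,-40,0,0,0],[0,20,0,-20,0,0,0],[0,40,0,0,0,0,0],[0,40,-3,0,0,0,0],[0,40,-3,0,0,0,0],[0,20,-3,0,0,0,0],[0,0,0,0,0,0,0]]}}

```text
clock: 4.65
eef_pos: [0.5452, -0.0781, 0.17]
tool_rot: [0.706, 0.708, 0.0, -0.001]
ft_force: [0.5, -0.2, -0.7]
grip_width: 0.0388
grasp_force: 60.3
```

```bash
python3 -c "
from h import *
print(bot.get_obs()['grasp_force'])
look(['small_blue_dish','large_yellow_pot','large_blue_pot'],save='pics/w2.png')"
```

```text
60.31288146972656
tcp [ 0.5457 -0.0801  0.1699] yaw [9.0080e+01 1.0000e-02 1.7998e+02]
small_blue_dish 0.94 [246.1, 67.9, 69.1, 72.9] [0.5468 0.0088] iou 0.943 tool mm [89.   1.3 -0. ]
large_yellow_pot 0.73 [259.0, 214.1, 45.8, 12.9] [ 0.5445 -0.1311] iou 0.212 tool mm [-51.   -1.3   0. ]
large_blue_pot 0.49 [257.1, 0.0, 23.5, 5.1] [0.5536 0.0947] iou 0.056 tool mm [174.9   8.1  -0. ]
large_blue_pot 0.48 [153.4, 268.1, 44.8, 35.4] [ 0.4231 -0.1964] iou 0.392 tool mm [-116.1 -122.7   -0. ]
```

View pics/w2.png

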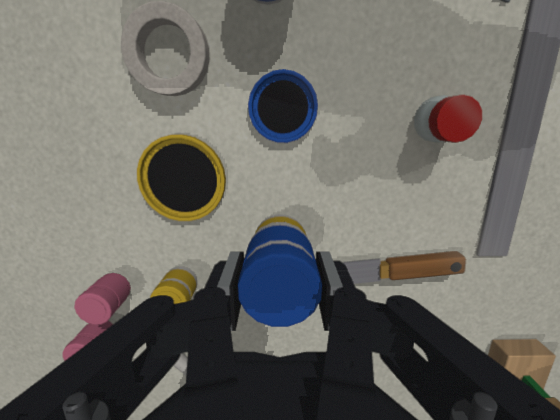

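Request:
{"op": "move_arm", "data": {"deltas": [[0,30,1.3,0,0,0,0],[0,35,0,0,0,0,0],[0,25,0,0,0,0,0],[0,0,0,30,0,0,0],[0,0,0,40,0,0,0],[0,0,0,40,0,0,0],[0,0,0,20,0,0,0],[0,0,0,6,0,0,0],[0,0,0,2,0,0,0],[0,0,0,0,0,0,0]]}}

```text
clock: 5.68
eef_pos: [0.548, 0.0064, 0.0313]
tool_rot: [0.709, 0.705, -0.0, 0.0]
ft_force: [0.6, -0.8, -1.6]
grip_width: 0.0382
grasp_force: 60.2
```

Request:
{"op": "move_arm", "data": {"deltas": [[0,3,0,0.7,0,0,0],[0,0,0,0.7,0,0,0],[0,0,0,0,0,0,0]]}}

```text
clock: 5.93
eef_pos: [0.5484, 0.0106, 0.0306]
tool_rot: [0.708, 0.706, 0.001, 0.001]
ft_force: [-0.1, -0.7, -0.5]
grip_width: 0.0387
grasp_force: 60.2
```

Request:
{"op": "move_arm", "data": {"deltas": [[0,0,0,0.8,0,0,0],[0,0,0,0.8,0,0,0],[0,0,0,0,0,0,0]]}}

```text
clock: 6.18
eef_pos: [0.5483, 0.0107, 0.0299]
tool_rot: [0.708, 0.706, 0.001, 0.001]
ft_force: [-1.9, 0.6, 7.7]
grip_width: 0.0384
grasp_force: 61.0
```

Request:
{"op": "move_arm", "data": {"deltas": [[0.8,0,0,0,0,0,0],[0.8,0,0,0,0,0,0],[0.8,0,0,0,0,0,0],[0.8,0,0,0,0,0,0],[0.9,0,0,-20,0,0,0],[0.95,0,0,-40,0,0,0],[1,0,0,-40,0,0,0],[1,0,-5,-40,0,0,0],[1,0,-5,-40,0,0,0],[1,0,0,0,0,0,0]]}}

```text
clock: 7.02
eef_pos: [0.5415, 0.0108, 0.2172]
tool_rot: [0.708, 0.706, 0.005, 0.005]
ft_force: [1.0, 0.2, 1.0]
grip_width: 0.0852
grasp_force: 0.0
```

```bash
python3 -c "
from h import *
look(['small_blue_dish','large_blue_pot','small_blue_pot','large_blue_dish'],save='pics/w3.png')"
```

```text
tcp [0.5405 0.0108 0.2136] yaw [ 8.9850e+01 -1.0000e-02  1.7938e+02]
small_blue_dish 0.87 [251.5, 156.7, 59.2, 57.0] [0.547  0.0099] iou 0.496 tool mm [-0.9  6.5  0.1]
large_blue_pot 0.56 [239.9, 40.2, 61.2, 70.3] [0.5328 0.1255] iou 0.964 tool mm [ 1.146e+02 -8.000e+00 -1.000e-01]
small_blue_pot 0.95 [268.3, 169.7, 34.5, 39.4] [0.5473 0.0106] iou 0.903 tool mm [-0.2  6.8  0.1]
large_blue_dish 0.72 [323.1, 290.7, 108.2, 33.4] [ 0.6322 -0.1421] iou 0.283 tool mm [-152.7   92.1    1. ]
large_blue_dish 0.56 [133.7, 1.0, 88.2, 68.6] [0.4389 0.1856] iou 0.799 tool mm [ 174.5 -102.    -1.1]
```

View pics/w3.png

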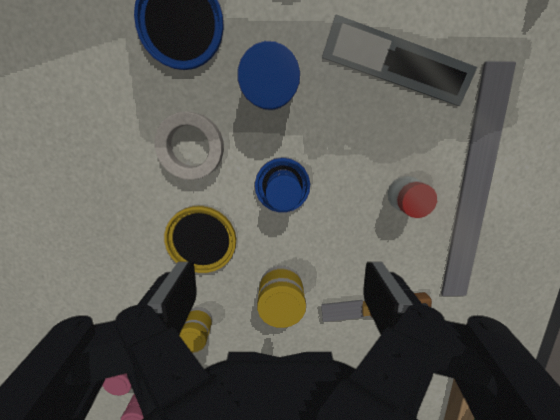

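Request:
{"op": "move_arm", "data": {"deltas": [[1,35,-8,0,0,0,0],[1,40,0,0,0,0,0],[1,39,0,0,0,0,0],[1,0,0,30,0,0,0],[1,0,0,40,0,0,0],[1,0,0,40,0,0,0],[1,0,0,40,0,0,0],[1,0,0,27,0,0,0],[1,0,0,8,0,0,0],[1,0,0,0,0,0,0]]}}

```text
clock: 8.1
eef_pos: [0.5262, 0.1239, 0.0192]
tool_rot: [0.708, 0.706, -0.004, -0.002]
ft_force: [-0.6, -0.3, -0.4]
grip_width: 0.0855
grasp_force: 0.0
```

Request:
{"op": "move_arm", "data": {"deltas": [[0,0,0,0,0,0,0],[0,0,0,0,0,0,0],[0,0,0,0,0,0,0],[0,0,0,0,0,0,0],[0,0,0,0,0,0,0],[0,0,0,0,0,0,0]]}}

```text
clock: 8.6
eef_pos: [0.5322, 0.1252, 0.0259]
tool_rot: [0.708, 0.706, 0.002, 0.002]
ft_force: [1.3, -0.1, 6.4]
grip_width: 0.059
grasp_force: 64.8
```

Request:
{"op": "move_arm", "data": {"deltas": [[0,0,0,-15,0,0,0],[0,0,0,-35,0,0,0],[0,0,0,-40,0,0,0],[0,15,-24,0,0,0,0],[0,20,-35,0,0,0,0],[0,26,-34,0,0,0,0],[0,0,0,0,0,0,0],[0,0,0,25,0,0,0],[0,0,0,35,0,0,0],[0,0,0,0,0,0,0]]}}

```text
clock: 9.43
eef_pos: [0.4336, 0.1838, 0.049]
tool_rot: [0.708, 0.707, -0.004, -0.002]
ft_force: [-1.3, -0.7, -3.0]
grip_width: 0.0586
grasp_force: 65.6
```

```bash
python3 -c "
from h import *
look([])
look(['large_blue_dish','large_blue_pot'],'top')"
```

```text
tcp [0.4345 0.184  0.051 ] yaw [  89.88    0.18 -179.58]
tcp [0.4365 0.1847 0.0528] yaw [ 8.9860e+01  9.0000e-02 -1.7979e+02]
large_blue_dish 0.58 [179.1, 226.2, 24.0, 50.0] [0.4382 0.1871] iou 0.329 tool mm [ 2.4  1.8 -0. ]
large_blue_pot 0.58 [176.0, 238.3, 17.5, 28.3] [0.4327 0.1698] iou 0.336 tool mm [-14.9  -3.8   0. ]
```

Request:
{"op": "move_arm", "data": {"deltas": [[0,2,2,10,0,0,0],[0,0,0,8,0,0,0],[0,0,0,4,0,0,0],[0,0,0,1,0,0,0],[0,0,0,1,0,0,0],[0,0,0,0,0,0,0],[0,0,0,0,0,0,0]]}}

```text
clock: 10.22
eef_pos: [0.4401, 0.1874, 0.0294]
tool_rot: [0.708, 0.706, 0.0, 0.0]
ft_force: [1.1, 0.1, -2.5]
grip_width: 0.0585
grasp_force: 66.1
```

Request:
{"op": "move_arm", "data": {"deltas": [[0,-0.5,-1.5,0.8,0,0,0],[0,0,0,0.8,0,0,0],[0,0,0,0,0,0,0]]}}

```text
clock: 10.47
eef_pos: [0.4392, 0.1871, 0.0289]
tool_rot: [0.708, 0.706, 0.001, 0.0]
ft_force: [-1.4, -0.1, 5.6]
grip_width: 0.059
grasp_force: 66.7
```

Request:
{"op": "move_arm", "data": {"deltas": [[1,0,0,0,0,0,0],[1,0,0,0,0,0,0],[1,0,0,0,0,0,0],[1,0,0,0,0,0,0],[1,0,0,-20,0,0,0],[1,0,0,-40,0,0,0],[1,0,0,-40,0,0,0],[1,0,0,-25,0,0,0],[1,0,0,0,0,0,0]]}}

```text
clock: 11.22
eef_pos: [0.4422, 0.1884, 0.1587]
tool_rot: [0.708, 0.706, 0.005, 0.002]
ft_force: [1.3, 1.2, 0.1]
grip_width: 0.0857
grasp_force: 0.0
```

Request:
{"op": "move_arm", "data": {"deltas": [[1,-30,10,0,0,0,0],[1,-40,13,0,0,0,0],[1,-40,13,0,0,0,0],[1,-40,13,0,0,0,0],[1,-40,13,0,0,0,0],[1,-40,13,0,0,0,0],[1,-40,13,0,0,0,0],[1,-40,13,0,0,0,0],[1,-7,6,0,0,0,0],[1,0,0,0,0,0,0]]}}

```text
clock: 12.05
eef_pos: [0.5444, -0.1308, 0.1515]
tool_rot: [0.71, 0.704, -0.0, -0.0]
ft_force: [0.2, 0.2, 0.4]
grip_width: 0.0854
grasp_force: 0.0
```

Request:
{"op": "move_arm", "data": {"deltas": [[1,0,0,0,0,0,-5],[1,0,0,0,0,0,-5],[1,0,0,0,0,0,-5],[1,0,0,0,0,0,0],[1,0,0,0,0,0,0]]}}

```text
clock: 12.47
eef_pos: [0.5431, -0.1264, 0.1522]
tool_rot: [0.61, 0.792, -0.0, -0.001]
ft_force: [-0.1, -0.5, -0.5]
grip_width: 0.0856
grasp_force: 0.0
```

```bash
python3 -c "
from h import *
o=bot.get_obs();print(o['eef_pos'])
T=R.from_quat(o['tool_rot']);print(T.as_euler('ZYX',degrees=True),T.inv().apply(np.r_[.545,-.130,.026]-o['eef_pos'])*1000)
look(['small_yellow_pot','large_blue_pot'],'top',save='pics/t1.png')"
```

```text
[ 0.54314525 -0.12643628  0.15219992]
[ 1.04816386e+02 -5.61155782e-02 -1.79937808e+02] [ -4.04313057   1.0187398  126.19498653]
tcp [ 0.5433 -0.1266  0.1523] yaw [ 1.0482e+02 -4.0000e-02 -1.7995e+02]
large_blue_pot 0.97 [155.1, 231.1, 37.2, 35.3] [0.438  0.1908] iou 0.97 tool mm [ 3.338e+02 -2.060e+01  3.000e-01]
```

View pics/t1.png

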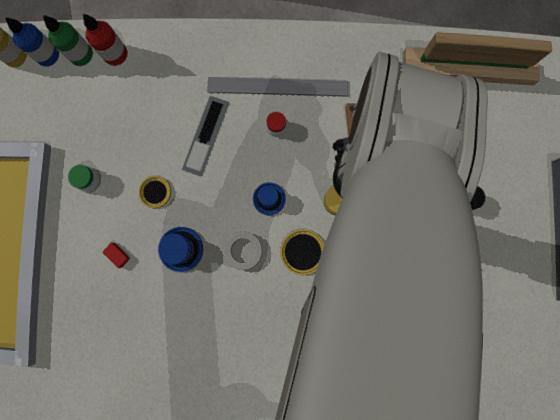

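Request:
{"op": "move_arm", "data": {"deltas": [[1,-4,1,15,0,0,0],[1,0,0,35,0,0,0],[1,0,0,35,0,0,0],[1,0,0,25,0,0,0],[1,0,0,16,0,0,0],[1,0,0,0,0,0,0],[1,0,0,0,0,0,0],[0,0,0,0,0,0,0],[0,0,0,0,0,0,0],[0,0,0,0,0,0,0]]}}

```text
clock: 13.45
eef_pos: [0.5475, -0.1319, 0.0291]
tool_rot: [0.61, 0.793, 0.001, 0.002]
ft_force: [0.1, -0.5, -1.7]
grip_width: 0.0587
grasp_force: 64.4
```

Request:
{"op": "move_arm", "data": {"deltas": [[0,0,0,0,0,0,0],[0,0,0,0,0,0,0],[0,0,0,0,0,0,0]]}}

```text
clock: 13.7
eef_pos: [0.5475, -0.1319, 0.029]
tool_rot: [0.61, 0.793, 0.001, 0.002]
ft_force: [0.1, -0.9, 6.1]
grip_width: 0.0587
grasp_force: 64.8
```

Request:
{"op": "move_arm", "data": {"deltas": [[0,0,0,-15,0,0,0],[0,0,0,-35,0,0,0],[0,0,0,-40,0,0,0],[0,20,-17,0,0,0,0],[0,28,-25,0,0,0,0],[0,28,-25,0,0,0,0],[0,20,-17,0,0,0,0],[0,0,0,25,0,0,0],[0,0,0,35,0,0,0],[0,0,0,0,0,0,0]]}}

```text
clock: 14.53
eef_pos: [0.4355, -0.0593, 0.053]
tool_rot: [0.61, 0.793, -0.002, -0.004]
ft_force: [-0.9, 0.5, -2.3]
grip_width: 0.0583
grasp_force: 65.6
```

Request:
{"op": "move_arm", "data": {"deltas": [[0,0,0,10,0,0,0],[0,0,0,8,0,0,0],[0,0,0,4,0,0,0],[0,0,0,1,0,0,0],[0,0,0,1,0,0,0],[0,0,0,0,0,0,0],[0,0,0,0,0,0,0]]}}

```text
clock: 15.12
eef_pos: [0.4404, -0.0603, 0.0332]
tool_rot: [0.61, 0.793, 0.0, 0.0]
ft_force: [0.8, -0.5, -1.8]
grip_width: 0.0583
grasp_force: 65.6
```

Request:
{"op": "move_arm", "data": {"deltas": [[0,0,1,1,0,0,0],[0,0,0,0.8,0,0,0],[0,0,0,0.5,0,0,0],[0,0,0,0,0,0,0]]}}

```text
clock: 15.45
eef_pos: [0.4415, -0.0599, 0.032]
tool_rot: [0.61, 0.793, 0.0, 0.001]
ft_force: [-4.0, 1.4, 10.3]
grip_width: 0.0587
grasp_force: 67.4
```

Request:
{"op": "move_arm", "data": {"deltas": [[1,0,0,0,0,0,0],[1,0,0,0,0,0,0],[1,0,0,0,0,0,0],[1,0,0,0,0,0,0],[1,0,0,-20,0,0,0],[1,0,0,-40,0,0,0],[1,0,0,-40,0,0,0],[1,0,0,-40,0,0,0],[1,0,0,-30,0,0,0]]}}

```text
clock: 16.2
eef_pos: [0.4416, -0.06, 0.2036]
tool_rot: [0.61, 0.793, 0.001, 0.001]
ft_force: [1.1, 0.5, -0.6]
grip_width: 0.0853
grasp_force: 0.0
```

Request:
{"op": "move_arm", "data": {"deltas": [[1,-30,-11,0,0,0,0],[1,-35,-11,0,0,0,0],[1,-35,-11,0,0,0,0],[1,-35,-11,0,0,0,0],[1,-35,-11,0,0,0,0],[1,-30,-11,0,0,0,0],[0.7,0,0,0,0,0,5],[0.7,0,0,0,0,0,5],[0.7,0,0,0,0,0,5],[0.7,0,0,0,0,0,0]]}}

```text
clock: 17.03
eef_pos: [0.4281, -0.2705, 0.1999]
tool_rot: [0.709, 0.705, -0.0, -0.0]
ft_force: [0.2, 0.9, -0.1]
grip_width: 0.0598
grasp_force: 0.0
```

```bash
python3 -c "
from h import *
look(['small_yellow_pot','large_yellow_pot'],save='pics/w4.png')"
```

```text
tcp [ 0.4282 -0.2703  0.2001] yaw [ 8.9930e+01 -2.0000e-02 -1.7997e+02]
small_yellow_pot 0.74 [154.1, 161.4, 45.4, 41.2] [ 0.3193 -0.2586] iou 0.858 tool mm [ 1.150e+01 -1.089e+02  1.000e-01]
small_yellow_pot 0.63 [173.0, 221.2, 44.8, 46.1] [ 0.3301 -0.3302] iou 0.894 tool mm [-60. -98.   0.]
small_yellow_pot 0.6 [173.7, 99.5, 48.5, 41.0] [ 0.3469 -0.1944] iou 0.919 tool mm [ 75.8 -81.4   0.1]
```

View pics/w4.png

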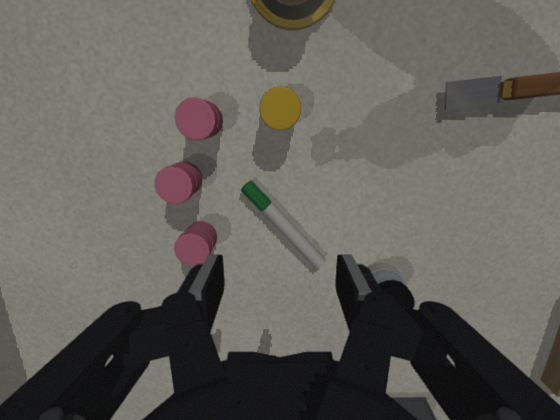

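```bash
python3 -c "
from h import *
c=cam('wrist');print(ray(c,[[280,108],[198,119]],.046))
for d in bot.outline_of('small_yellow_pot_center','wrist'):
    print(d['conf'],d['rect'], fitcyl(c,d['pixels'],.02,0,.046))
"
```

```text
[[ 0.42792266 -0.18437601  0.046     ]
 [ 0.35014651 -0.19408566  0.046     ]]
0.74 [154.1, 161.4, 45.4, 41.2] (array([ 0.31944942, -0.2589093 ]), np.float64(0.8591972746058045))
0.63 [173.0, 221.2, 44.8, 46.1] (array([ 0.33007455, -0.33075314]), np.float64(0.8945267901346832))
0.6 [173.7, 99.5, 48.5, 41.0] (array([ 0.34681063, -0.19438548]), np.float64(0.9203059374861842))
```

Request:
{"op": "move_arm", "data": {"deltas": [[0.7,30,0,0,0,0,0],[0.7,36,0,0,0,0,0],[0.7,20,0,20,0,0,0],[0.7,0,0,40,0,0,0],[0.7,0,0,40,0,0,0],[0.7,0,0,40,0,0,0],[0.7,0,0,26,0,0,0],[0.7,0,0,10,0,0,0],[0.7,0,0,0,0,0,0],[0.7,0,0,0,0,0,0]]}}

```text
clock: 18.07
eef_pos: [0.4284, -0.1839, 0.0242]
tool_rot: [0.708, 0.707, -0.0, -0.001]
ft_force: [0.2, -0.8, 0.6]
grip_width: 0.0602
grasp_force: 0.0
```

Request:
{"op": "move_arm", "data": {"deltas": [[0,0,0,0,0,0,0],[0,0,0,0,0,0,0],[0,0,0,0,0,0,0],[0,0,0,0,0,0,0],[0,0,0,0,0,0,0]]}}

```text
clock: 18.48
eef_pos: [0.4302, -0.1849, 0.0262]
tool_rot: [0.708, 0.706, 0.001, 0.002]
ft_force: [0.2, 0.2, 6.9]
grip_width: 0.0384
grasp_force: 60.4
```

Request:
{"op": "move_arm", "data": {"deltas": [[0,0,0,-15,0,0,0],[0,0,0,-35,0,0,0],[0,0,0,-40,0,0,0],[0,0,0,-40,0,0,0],[0,20,8,-10,0,0,0],[0,38,15,0,0,0,0],[0,38,15,0,0,0,0],[0,38,15,0,0,0,0],[0,38,15,0,0,0,0],[0,38,15,0,0,0,0]]}}

```text
clock: 19.32
eef_pos: [0.5126, 0.0274, 0.1651]
tool_rot: [0.708, 0.706, 0.0, 0.0]
ft_force: [0.8, -0.6, -0.5]
grip_width: 0.0384
grasp_force: 60.4
```

Request:
{"op": "move_arm", "data": {"deltas": [[0,38,13,0,0,0,0],[0,38,13,0,0,0,0],[0,38,13,0,0,0,0],[0,15,3,0,0,0,0],[0,0,0,0,0,0,0],[0,0,0,0,0,0,0]]}}

```text
clock: 19.82
eef_pos: [0.5541, 0.155, 0.1642]
tool_rot: [0.707, 0.707, -0.001, 0.0]
ft_force: [-0.2, 0.2, -0.9]
grip_width: 0.0382
grasp_force: 60.5
```

```bash
python3 -c "
from h import *
look(['small_yellow_dish'],save='pics/w5.png')"
```

```text
tcp [0.5539 0.1539 0.1643] yaw [ 8.9860e+01  5.0000e-02 -1.7995e+02]
small_yellow_dish 0.55 [244.1, 62.8, 74.2, 76.2] [0.5547 0.245 ] iou 0.94 tool mm [91.1  0.6 -0.1]
small_yellow_dish 0.45 [126.1, 120.4, 87.0, 92.0] [0.458  0.1839] iou 0.319 tool mm [ 29.8 -96.    0.1]
```

Request:
{"op": "move_arm", "data": {"deltas": [[0,30,1,0,0,0,0],[0,35,0,0,0,0,0],[0,27,0,0,0,0,0],[0,0,0,30,0,0,0],[0,0,0,40,0,0,0],[0,0,0,35,0,0,0],[0,0,0,18,0,0,0],[0,0,0,7,0,0,0],[0,0,0,2,0,0,0],[0,0,0,0,0,0,0]]}}

```text
clock: 20.75
eef_pos: [0.5564, 0.2455, 0.0332]
tool_rot: [0.709, 0.706, 0.0, 0.0]
ft_force: [0.1, -0.6, -0.4]
grip_width: 0.0386
grasp_force: 60.5
```

Request:
{"op": "move_arm", "data": {"deltas": [[0,0,0,0,0,0,0],[0,0,0,0,0,0,0]]}}

```text
clock: 20.92
eef_pos: [0.5575, 0.2468, 0.0347]
tool_rot: [0.708, 0.706, 0.002, 0.001]
ft_force: [-0.4, 0.8, -0.0]
grip_width: 0.0383
grasp_force: 60.5
```

Request:
{"op": "move_arm", "data": {"deltas": [[0,0,-2,3,0,0,0],[0,0,0,1.5,0,0,0],[0,0,0,0.7,0,0,0],[0,0,0,0.6,0,0,0],[0,0,0,0,0,0,0]]}}

```text
clock: 21.33
eef_pos: [0.5543, 0.2469, 0.0292]
tool_rot: [0.708, 0.706, 0.001, 0.0]
ft_force: [-4.0, -1.9, 10.5]
grip_width: 0.0384
grasp_force: 61.8
```

Request:
{"op": "move_arm", "data": {"deltas": [[0.8,0,0,0,0,0,0],[0.8,0,0,0,0,0,0],[0.8,0,0,0,0,0,0],[0.8,0,0,0,0,0,0],[0.9,0,0,-20,0,0,0],[1,0,0,-40,0,0,0],[1,0,0,-40,0,0,0],[1,0,0,-40,0,0,0],[1,0,0,-40,0,0,0],[1,0,0,0,0,0,0]]}}

```text
clock: 22.17
eef_pos: [0.5579, 0.2484, 0.2163]
tool_rot: [0.708, 0.706, 0.008, 0.003]
ft_force: [2.2, 0.3, 1.2]
grip_width: 0.085
grasp_force: 0.0
```

```bash
cat >> h.py <<'E'
def rectpose(c,mask,z,tail):
    """centre, size, yaw of a rectangle at height z; tail = a world xy on the -x side"""
    k=max(cv2.findContours(mask.astype(np.uint8),cv2.RETR_EXTERNAL,cv2.CHAIN_APPROX_NONE)[0],key=cv2.contourArea)[:,0]
    w=ray(c,k,z)[:,:2]; (cx,cy),(a,b),t=cv2.minAreaRect((w*1000).astype(np.float32))
    if a<b: a,b,t=b,a,t+90
    d=np.array([np.cos(np.radians(t)),np.sin(np.radians(t))])
    if d@(np.array([cx,cy])-np.array(tail)*1000)<0: t+=180
    return np.round([cx,cy,a,b,(t+180)%360-180],1)
def sp(camn,im):
    c=cam(camn); H=cv2.cvtColor(im,cv2.COLOR_BGR2HSV)
    for n,z in(("spatula_grip",.01),("outline_grip",.003)):
        ds=bot.outline_of(n,camn)
        if not ds or ds[0]["conf"]<.4: print("no",n); continue
        m=ds[0]["pixels"]; mm=cv2.dilate(m.astype(np.uint8),np.ones((3,3)))>0
        h,v=H[...,1],H[...,2]
        s=mm&((h>90) if n[0]=="s" else (v<45)); s=cv2.morphologyEx(s.astype(np.uint8),cv2.MORPH_OPEN,np.ones((3,3)))
        print(n,ds[0]["conf"],"all",rectpose(c,m,z,(.75,0)),"handle",rectpose(c,s,.02 if n[0]=="s" else .003,(.75,0)))
E
python3 - <<'E'
from h import *
im=bot.camera("top"); cv2.imwrite("pics/t2.png",im); sp("top",cv2.imread("pics/top0.png"))
print(bot.get_obs()["eef_pos"]); look(["small_yellow_pot","small_yellow_dish"],"top")
E
```

```text
spatula_grip 0.86 all [ 678.1 -161.3  152.1   30.5 -173.6] handle [ 702.2 -156.9   92.7   21.5 -173.8]
outline_grip 0.6 all [677.6 148.7 171.6  44.7 162.8] handle [705.4 140.6  92.8  24.  162.9]
[0.55382904 0.24654243 0.20668958]
tcp [0.553  0.2462 0.2052] yaw [ 8.9850e+01  5.0000e-02 -1.7988e+02]
small_yellow_pot 0.75 [357.3, 291.1, 24.4, 21.8] [ 0.3464 -0.1929] iou 0.959 tool mm [-439.6 -205.5    0.8]
small_yellow_pot 0.73 [139.2, 177.0, 24.3, 23.5] [0.554  0.2489] iou 0.88 tool mm [ 2.7  0.9 -0. ]
small_yellow_pot 0.63 [389.6, 305.3, 27.1, 26.7] [ 0.3184 -0.2581] iou 0.936 tool mm [-504.9 -233.3    1. ]
small_yellow_dish 0.7 [139.7, 176.2, 31.6, 33.2] [0.5551 0.2473] iou 0.471 tool mm [ 1.1  2.1 -0. ]
```

View pics/t2.png

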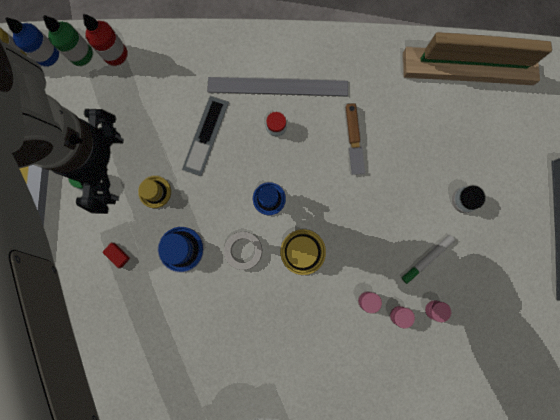

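Request:
{"op": "move_arm", "data": {"deltas": [[1,-35,0,0,0,0,0],[1,-38,0,0,0,0,0],[1,-33,0,0,0,0,0],[1,0,0,0,0,0,7],[1,0,0,0,0,0,7],[1,0,0,0,0,0,7],[1,0,0,0,0,0,7],[1,0,0,0,0,0,7],[1,0,0,0,0,0,7],[1,0,0,0,0,0,7]]}}

```text
clock: 23.3
eef_pos: [0.5525, 0.1402, 0.2045]
tool_rot: [0.938, 0.346, -0.002, -0.0]
ft_force: [-0.4, 0.1, -0.5]
grip_width: 0.0856
grasp_force: 0.0
```

Request:
{"op": "move_arm", "data": {"deltas": [[1,0,0,0,0,0,7],[1,0,0,0,0,0,7],[1,0,0,0,0,0,7],[1,0,0,0,0,0,7],[1,0,0,0,0,0,7],[1,0,0,0,0,0,6],[1,0,0,0,0,0,0],[1,0,0,0,0,0,0]]}}

```text
clock: 23.97
eef_pos: [0.5625, 0.0725, 0.2048]
tool_rot: [0.998, 0.051, -0.006, -0.026]
ft_force: [-0.6, -0.2, -1.4]
grip_width: 0.0853
grasp_force: 0.0
```

```bash
python3 - <<'E'
from h import *
look([]); im=bot.camera("wrist"); cv2.imwrite("pics/w6.png",im); sp("wrist",im)
E
```

```text
tcp [0.5625 0.0736 0.205 ] yaw [   5.91    0.46 -176.93]
spatula_grip 0.64 all [ 678.  -162.1  150.9   34.  -173.5] handle [ 703.2 -151.6   91.6   30.4 -173.6]
outline_grip 0.59 all [675.4 148.3 164.7  45.7 162.9] handle [704.6 139.4  93.2  24.7 162.7]
```

View pics/w6.png

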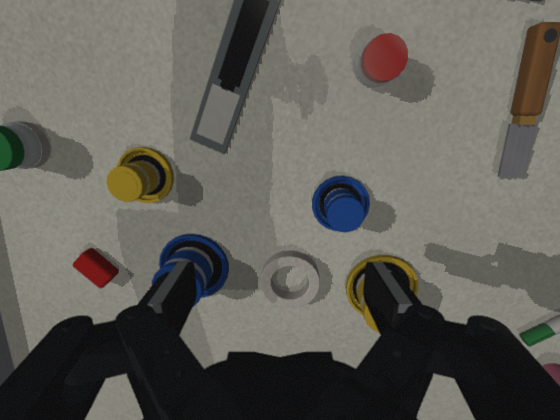

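```bash
python3 - <<'E'
from h import *
o=bot.get_obs();print(o["joint_pos"].round(3),o["eef_pos"],o["tool_rot"],o["ft_force"],o["joint_vel"].round(3),np.degrees(np.arctan2(o["eef_pos"][1],o["eef_pos"][0])))
E
```

```text
[0.105 0.395 0.133 1.315 0.053 3.141] [0.56272536 0.07516525 0.20591829] [ 0.99823912  0.05285144 -0.0045929  -0.02653838] [ 0.26792899  0.81432155 -0.75505274] [ 0.008 -0.003  0.006  0.001 -0.001  0.001] 7.608168831868118
```

Request:
{"op": "move_arm", "data": {"deltas": [[1,1,34,0,0,0,0],[1,1,38,0,0,0,0],[1,1,38,0,0,0,0],[1,1,38,0,0,0,0],[1,1,38,0,0,0,0],[1,1,38,0,0,0,0],[1,1,38,0,0,0,0],[1,2,36,0,0,0,0],[1,0,0,0,-3.1,0.5,0],[1,0,0,0,0,0,-7]]}}

```text
clock: 25.0
eef_pos: [0.603, -0.2215, 0.1888]
tool_rot: [0.994, 0.113, 0.001, 0.0]
ft_force: [-0.8, 0.6, 0.5]
grip_width: 0.0854
grasp_force: 0.0
```

Request:
{"op": "move_arm", "data": {"deltas": [[1,0,0,0,0,0,-7],[1,0,0,0,0,0,-7],[1,0,0,0,0,0,-7],[1,0,0,0,0,0,-7],[1,0,0,0,0,0,-7],[1,0,0,0,0,0,-7],[1,0,0,0,0,0,-7],[1,0,0,0,0,0,-7],[1,0,0,0,0,0,0],[1,0,0,0,0,0,0]]}}

```text
clock: 25.83
eef_pos: [0.6034, -0.2197, 0.1905]
tool_rot: [0.825, 0.566, 0.001, 0.001]
ft_force: [0.5, -0.2, 0.3]
grip_width: 0.0853
grasp_force: 0.0
```

```bash
python3 - <<'E'
from h import *
look([]); im=bot.camera("wrist"); cv2.imwrite("pics/w7.png",im); sp("wrist",im)
c=cam("wrist")
m=(cv2.inRange(cv2.cvtColor(im,cv2.COLOR_BGR2HSV),(5,110,40),(22,255,255)))
n,l,s,ce=cv2.connectedComponentsWithStats(m)
for i in range(1,n):
    if s[i][4]>300: print(s[i],rectpose(c,l==i,.02,(.75,-.15)))
E
```

```text
tcp [ 0.6033 -0.2199  0.1905] yaw [ 6.8880e+01 -6.0000e-02  1.7981e+02]
spatula_grip 0.66 all [ 677.3 -163.9  151.9   27.9 -174.5] handle [ 678.1 -162.7   43.2   20.3 -173.6]
no outline_grip
[307 101  34  31 577] [ 672.5 -163.7   31.5   20.2 -175.3]
[540 188  20  71 569] [ 876.3 -366.3   84.1   21.1  -94.7]
```

View pics/w7.png

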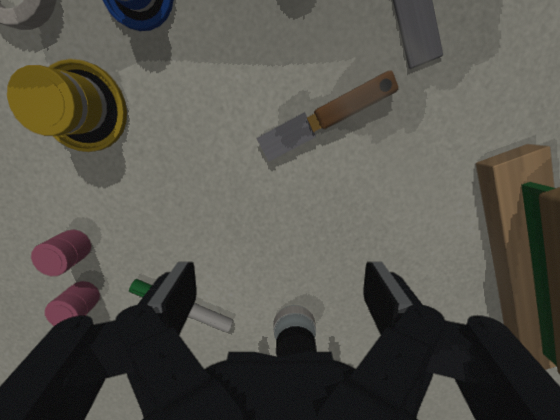

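Request:
{"op": "move_arm", "data": {"deltas": [[1,0,0,0,0,0,-7.1],[1,0,0,0,0,0,-7.1],[1,0,0,0,0,0,-7.1],[1,0,0,0,0,0,-7.1],[1,0,0,0,0,0,-7.1],[1,0,0,0,0,0,-7.1],[1,0,0,0,0,0,-7.1],[1,0,0,0,0,0,-7.1],[1,0,0,0,0,0,-7.1],[1,0,0,0,0,0,-7.1]]}}

```text
clock: 26.87
eef_pos: [0.603, -0.2207, 0.1907]
tool_rot: [0.34, 0.94, 0.0, 0.002]
ft_force: [0.5, -0.4, 0.6]
grip_width: 0.0854
grasp_force: 0.0
```

Request:
{"op": "move_arm", "data": {"deltas": [[0.6,0,0,0,0,0,-7.1],[0.6,0,0,0,0,0,-7.1],[0.6,0,0,0,0,0,-7.1],[0.6,0,0,0,0,0,-7.1],[0.6,0,0,0,0,0,-7.1],[0.6,0,0,0,0,0,-7.1],[0.6,0,0,0,0,0,-3.5],[0.6,0,0,0,0,0,0],[0.6,0,0,0,0,0,0]]}}

```text
clock: 27.62
eef_pos: [0.603, -0.2208, 0.1907]
tool_rot: [-0.052, 0.999, -0.0, 0.002]
ft_force: [0.2, 0.2, 0.5]
grip_width: 0.0517
grasp_force: 0.0
```

```bash
python3 - <<'E'
from h import *
look([]);o=bot.get_obs();T=R.from_quat(o['tool_rot']);print(T.inv().apply(np.r_[.687,-.1605,.06]-o['eef_pos'])*1000, o["joint_pos"].round(2))
E
```

```text
tcp [ 0.603  -0.2208  0.1907] yaw [-174.06    0.21 -179.95]
[-89.26419808  51.38011997 130.99197127] [-0.35  0.55  0.33  1.36  0.   -0.46]
```

Request:
{"op": "move_arm", "data": {"deltas": [[0.6,-30,17,0,0,0,0],[0.6,-30,17,10,0,0,0],[0.6,-29,17,25,0,0,0],[0.6,0,0,35,0,0,0],[0.6,0,0,35,0,0,0],[0.6,0,0,26,0,0,0],[0.6,0,0,0,0,0,0],[0.6,0,0,0,0,0,0]]}}

```text
clock: 28.33
eef_pos: [0.6849, -0.1604, 0.0581]
tool_rot: [-0.052, 0.999, 0.0, -0.001]
ft_force: [0.1, -0.1, 0.1]
grip_width: 0.0512
grasp_force: 0.0
```

```bash
python3 - <<'E'
from h import *
look([]); a=bot.camera("wrist"); b=bot.camera("scene"); cv2.imwrite("pics/w8.png",np.hstack([a[150:420,60:460],cv2.resize(b[210:345,120:320],(400,270))]))
E
```

```text
tcp [ 0.6868 -0.161   0.0609] yaw [-173.98    0.23 -179.95]
```

View pics/w8.png

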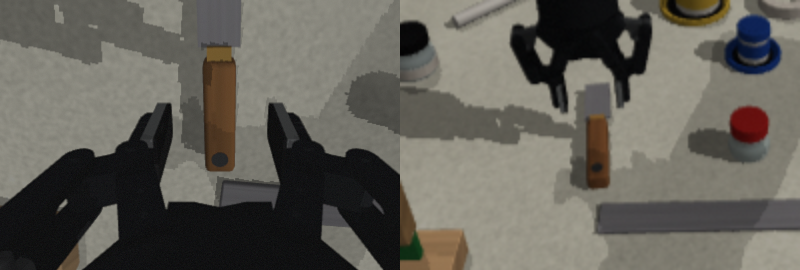

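```bash
python3 - <<'E'
from h import *
w=ray(cam("wrist"),[[265,212],[296,212],[265,318],[296,318]],.02);print(w.round(4),w.mean(0))
E
```

```text
[[ 0.6693 -0.1738  0.02  ]
 [ 0.6672 -0.1541  0.02  ]
 [ 0.7501 -0.1666  0.02  ]
 [ 0.7477 -0.1442  0.02  ]] [ 0.70855362 -0.15968783  0.02      ]
```

Request:
{"op": "move_arm", "data": {"deltas": [[0.6,0,0,20,0,0,0],[0.6,0,0,20,0,0,0],[0.6,0,0,8,0,0,0],[0.6,0,0,0,0,0,0],[0.6,0,0,0,0,0,0]]}}

```text
clock: 28.9
eef_pos: [0.6873, -0.1611, 0.0135]
tool_rot: [-0.053, 0.999, -0.0, 0.003]
ft_force: [-0.1, -0.3, 0.6]
grip_width: 0.0512
grasp_force: 0.0
```

Request:
{"op": "move_arm", "data": {"deltas": [[0.6,0,0,1,0,0,0],[0,0,0,0,0,0,0],[0,0,0,0,0,0,0],[0,0,0,0,0,0,0],[0,0,0,0,0,0,0],[0,0,0,0,0,0,0],[0,0,0,0,0,0,0]]}}

```text
clock: 29.48
eef_pos: [0.6876, -0.161, 0.0126]
tool_rot: [-0.053, 0.999, -0.001, 0.003]
ft_force: [-1.3, -0.5, 4.8]
grip_width: 0.0205
grasp_force: 62.4
```

Request:
{"op": "move_arm", "data": {"deltas": [[0,0,0,-15,0,0,0],[0,0,0,-35,0,0,0],[0,0,0,-40,0,0,0],[0,0,0,-35,0,0,0],[0,-4,35,0,0,0,0],[0,-4,35,0,0,0,0],[0,-4,35,0,0,0,0],[0,-4,35,0,0,0,0],[0,-4,35,0,0,0,0],[0,-4,35,0,0,0,0]]}}

```text
clock: 30.32
eef_pos: [0.6872, 0.0521, 0.1354]
tool_rot: [-0.053, 0.999, -0.0, 0.001]
ft_force: [0.8, 0.0, -0.8]
grip_width: 0.0202
grasp_force: 61.7
```

Request:
{"op": "move_arm", "data": {"deltas": [[0,-4,35,0,0,0,0],[0,-4,35,0,0,0,0],[0,-1,25,0,0,0,0],[0,0,0,0,0,0,6],[0,0,0,0,0,0,6],[0,0,0,0,0,0,6],[0,0,0,0,0,0,5.2],[0,0,0,0,0,0,0],[0,0,0,0,0,0,0]]}}

```text
clock: 31.07
eef_pos: [0.6864, 0.146, 0.1353]
tool_rot: [0.148, 0.989, -0.0, 0.001]
ft_force: [0.3, 1.0, -0.9]
grip_width: 0.0203
grasp_force: 61.7
```

```bash
python3 - <<'E'
from h import *
look([]);o=bot.get_obs();T=R.from_quat(o['tool_rot']);print(T.inv().apply(np.r_[.6886,.1452,.04]-o['eef_pos'])*1000, o["grip_width"],o["joint_pos"].round(2))
E
```

```text
tcp [0.6865 0.146  0.1355] yaw [1.6299e+02 1.6000e-01 1.7998e+02]
[-1.96011979 -0.14237862 95.47226738] 0.020861209905128394 [ 0.21  0.7   0.46  1.33 -0.    0.51]
```

Request:
{"op": "move_arm", "data": {"deltas": [[0,-2,0,25,0,0,0],[0,0,0,35,0,0,0],[0,0,0,25,0,0,0],[0,0,0,10,0,0,0],[0,0,0,0,0,0,0],[0,0,0,0,0,0,0],[0,0,0,0,0,0,0]]}}

```text
clock: 31.7
eef_pos: [0.6907, 0.1457, 0.0433]
tool_rot: [0.149, 0.989, 0.001, 0.004]
ft_force: [0.4, -0.6, 0.2]
grip_width: 0.0203
grasp_force: 61.7
```

```bash
python3 - <<'E'
from h import *
look([]); a=bot.camera("wrist"); b=bot.camera("scene"); cv2.imwrite("pics/w9.png",np.hstack([a[150:420,80:480],cv2.resize(b[210:345,270:470],(400,270))]))
E
```

```text
tcp [0.691  0.1458 0.0438] yaw [162.88   0.45 179.82]
```

View pics/w9.png

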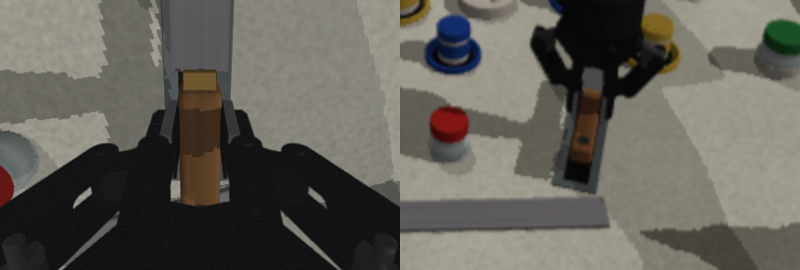

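Request:
{"op": "move_arm", "data": {"deltas": [[0,2,-1,10,0,0,0],[0,0,0,10,0,0,0],[0,0,0,4,0,0,0],[0,0,0,2,0,0,0],[0,0,0,0,0,0,0],[0,0,0,0,0,0,0]]}}

```text
clock: 32.35
eef_pos: [0.6858, 0.1448, 0.0156]
tool_rot: [0.149, 0.989, -0.0, 0.001]
ft_force: [-5.1, -0.6, 7.4]
grip_width: 0.0205
grasp_force: 62.6
```

Request:
{"op": "move_arm", "data": {"deltas": [[0,0,0,-3,0,0,0],[0,-2.5,0,0,0,0,0],[0,0,0,0,0,0,0],[0,0,0,0,0,0,0]]}}

```text
clock: 32.68
eef_pos: [0.6893, 0.1442, 0.0173]
tool_rot: [0.149, 0.989, -0.0, 0.002]
ft_force: [-0.9, 0.0, -1.0]
grip_width: 0.0208
grasp_force: 61.7
```

Request:
{"op": "move_arm", "data": {"deltas": [[0,0,1,1,0,0,0],[0,0,0,0.6,0,0,0],[0,0,0,0,0,0,0],[0,0,0,0,0,0,0]]}}

```text
clock: 33.02
eef_pos: [0.6894, 0.1453, 0.0161]
tool_rot: [0.149, 0.989, -0.0, 0.002]
ft_force: [-0.2, -0.1, -0.8]
grip_width: 0.0205
grasp_force: 61.7
```

Request:
{"op": "move_arm", "data": {"deltas": [[0,0,0,0.7,0,0,0],[0,0,0,0.5,0,0,0],[0,0,0,0,0,0,0]]}}

```text
clock: 33.27
eef_pos: [0.6896, 0.1453, 0.0156]
tool_rot: [0.149, 0.989, 0.0, 0.002]
ft_force: [-0.3, -0.5, 1.4]
grip_width: 0.0201
grasp_force: 62.0
```

Request:
{"op": "move_arm", "data": {"deltas": [[0.4,0,0,0,0,0,0],[0.4,0,0,0,0,0,0],[0.4,0,0,0,0,0,0],[0.4,0,0,0,0,0,0],[0.5,0,0,-15,0,0,0],[0.5,0,0,-35,0,0,0],[0.5,0,0,-40,0,0,0],[0.5,0,0,-40,0,0,0],[0.5,40,0,0,0,0,0],[0.5,40,0,0,0,0,0]]}}

```text
clock: 34.1
eef_pos: [0.6182, 0.1697, 0.1503]
tool_rot: [0.15, 0.989, 0.003, 0.008]
ft_force: [-0.7, 0.8, -0.6]
grip_width: 0.0428
grasp_force: 0.0
```

Request:
{"op": "move_arm", "data": {"deltas": [[0.5,40,0,0,0,0,0],[0.5,40,0,0,0,0,0],[0.5,40,0,0,0,0,0],[0.5,40,0,0,0,0,0],[0.5,30,0,0,0,0,0],[0.5,0,0,0,0,0,0]]}}

```text
clock: 34.6
eef_pos: [0.4251, 0.2252, 0.144]
tool_rot: [0.147, 0.989, -0.001, -0.0]
ft_force: [-1.0, -0.8, 0.9]
grip_width: 0.0424
grasp_force: 0.0
```

```bash
python3 - <<'E'
from h import *
look([]); a=bot.camera("top"); sp("top",a); b=bot.camera("scene")
cv2.imwrite("pics/f.png",np.hstack([cv2.resize(a[85:285,130:330],(400,400),interpolation=cv2.INTER_CUBIC),cv2.resize(b[180:330,270:420],(400,400),interpolation=cv2.INTER_CUBIC)]))
E
```

```text
tcp [0.4284 0.2253 0.1445] yaw [1.6307e+02 1.7000e-01 1.7999e+02]
spatula_grip 0.73 all [681.3 148.5 154.3  28.2 161.9] handle [704.3 138.8  93.1  26.1 162.5]
outline_grip 0.83 all [673.  140.2 167.   39.9 155.1] handle [704.8 129.9  85.8   7.8 162.8]
```

View pics/f.png

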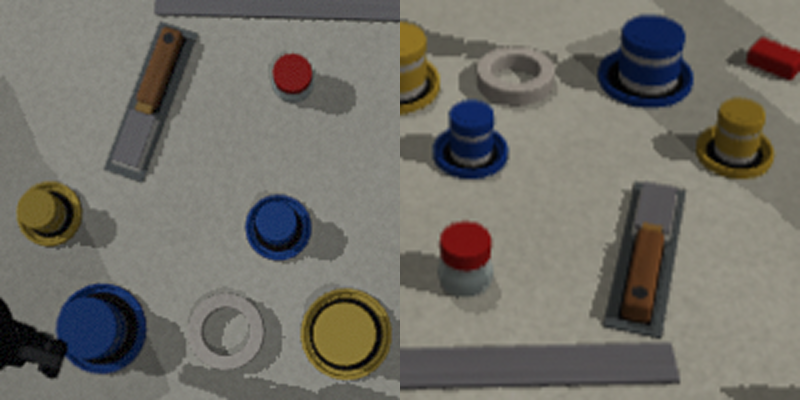

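```bash
python3 -c "
from workcell import bot
print(bot.job_done())"
```

```text
the job is handed in; nothing more can be done
None
```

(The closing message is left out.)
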